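# Clear and open the fume fan's filter cap

## Task

The blue tip caddy has been left standing on the orange filter cap of the fume fan: hang it by its handle on the hook of the magnifier stand and let go of it. Then unscrew the filter cap - its thread may be left- or right-handed and you cannot see which, so try it both ways until it gives - and lift it straight off; finish while still holding the cap upright in the gripper, a hand's breadth above its neck. Leave the circuit board, tweezers, solder spool and fan switch as they are.

Things in the scene. Friction and masses are not known exactly. Their poses are not given: they have to be found in the camera images.
- caddy_bar (a point): Centre of the handle bar of the blue caddy (loose, about 0.1 kg). Bar 106 mm long along this point's y, 8 mm thick (x), 10 mm high; 98 mm free between its two uprights; both ends alike. The tray's rim is 58 mm, the soldering tips in it 49 mm, the tray's underside 86 mm below this point.
- hook_seat (a point): Point on top of the hook's 8 mm steel rod where the middle of the bar should rest, square across it, 174 mm above the table. The rod points along this point's -x, from the post 55 mm away on the +x side to an upturned tip 34 mm away on the -x side that rises 13 mm above the rod's top. Bring the bar over the tip from -x, rod between bar and tray, then lower.
- stand: Fixed steel magnifier stand; origin on the table under its 14 mm thick, 170 mm high post; round foot 120 mm wide, 15 mm high; axes as hook_seat. The magnifier's arm and white lens (to 220 mm high) lie on the +x, +y side, reaching above hook height only from 60 mm beyond the post.
- caddy: The blue caddy, an open tray 50 (x) x 106 (y) x 28 mm with a rigid handle; origin in the middle of the tray's underside, z up through the handle, y along the bar. At the start it stands on top of the cap, roughly centred.
- cap_grip (a point): Centre of the round ribbed grip (42 mm diameter, 36 mm high, upright) of the orange filter cap; z is its axis, up, and rotation about z is the cap's turn. The flange under the grip is 68 mm across, 5 mm thick, and rests on the neck. A moderate grip (about 40 N) will do; a stalled cap slips harmlessly in the fingers.
- cap: The orange cap (about 0.09 kg); origin on its axis at the flange's underside. Quick thread, hand hidden and varying: the wrong way it stops hard after 5 to 15 degrees; the right way it turns 57 to 67 degrees to a stop without rising, and only in the last 12 degrees lifts straight out. Wound hard against the stop it binds: ease back 5 degrees, then lift. Its stem reaches 34 mm down.
- neck (a point): Centre of the top of the black neck (72 mm across) on which the cap's flange rests, 90 mm above the table; fixed. With the cap seated its grip centre is 23 mm above this point. Axes as those of the fan.
- fan: The grey fume fan, a fixed flat housing 170 (x) x 260 (y) x 80 mm lying on the table; origin in the middle of its underside. The neck is at x 0, y -60 mm; a round grille at y +60 mm.
- switch (a joint): The red toggle switch on the fan's top, at x -55, y +105 mm of the fan, some 50 mm high: 0 is off (as at the start), 1 rad is fully on. To be left alone.
- turntable: Low black plastic turntable, 150 mm across and 20 mm high, fixed; origin in the middle of its underside. Carries the board.
- board: Green circuit board 70 x 90 x 4 mm (parts to 14 mm), loose on the turntable; origin in the middle of its underside. To be left alone.
- tweezers_c (a point): Middle of the blue tweezers, 120 x 12 x 8 mm, lying on the table along this point's x. To be left alone.
- spool_c (a point): Centre of the grey solder spool, 56 mm in diameter, 45 mm high, standing on the table. To be left alone.
Not all that is in view belongs to the job. Of the things like the caddy, leave any that is purple or yellow; of the rest the larger one is meant.

How it is judged:
By the outcome, as a careful person would: the job done as asked, in the order asked, and still so for the second after the job is handed in, while the arm keeps its last pose, push and grip.
It also fails if it takes over 54 s, if anything falls off the work surface, if the arm or the gripper's body presses on something with over 40 N, if the wrist force passes 120 N, or if a joint passes its speed limit or range.

## Robot

A 6-joint arm with a two-finger parallel gripper is mounted at the origin on the work surface. World frame = base frame: x ahead of the robot, y to its left, z up, the work surface at z = 0. Lengths are in mm, angles in rad, forces in N, time in s.
With the tool pointing down it reaches from about 375 to 825 mm from the base axis. Payload 5.5 kg.
Tool frame: the origin (TCP) lies midway between the tips of the shut fingers; the grasp point (between the pads) lies 19 mm behind it; z points along the fingers, y is the line along which they close (so a half turn about z gives the same grasp; the last joint's range is limited). The gripper opens to 85 mm and grips with 20 to 120 N. Pads are 22 mm wide; open, the fingers measure 114 mm over their backs; the gripper's body (76 mm by 85 mm) begins 54 mm behind the grasp point. The pads swing forward as they close: fully open they stand 13 mm farther back than shut.
Start: joints at [1.182, 0.314, -0.047, 1.21, 0, 1.571], TCP at [227.443, 555.216, 231.299] pointing down, gripper open.
Joint ranges: [-2.67, 2.67], [-0.69, 1.73], [-1.03, 1.25], [-2.08, 2.16], [-1.42, 1.45], [-3.14, 3.14]. Speed limits (rad/s): [2.39, 2.39, 3.01, 3.14, 3.14, 3.14].

## Interface

Orientations are given as a rotation vector (axis times angle).
In Python, from cell import * gives the robot as it stands.
- The arm moves only by the tool apply_moves, never from a script. Its argument "deltas" is a list that holds one entry, the list of rows, each a list of 6 numbers: the shift along the tool's x, y, z in cm, then the turn, a rotation vector about the tool's x, y, z in degrees. A call has 1 to 10 rows; each row is the pose to reach, as a shift and turn from the pose commanded when the call began, along the tool's axes at that moment; what a row does not reach only later rows make up. A row lasts 1/10 s, in which the tool goes at most 50 mm and 8.59 degrees, less where a joint would pass 70% of its speed; a pose out of reach is approached as far as the arm can. A call with a gripper value outside its range is refused whole. "grip" is the closure, from 0 (fully open) to 1 (shut), set as the call begins (left out, the last holds). The fingers move at their own pace and stop on an object; the grip force is fixed at half the most. Time passes only in rows, so rows that repeat a pose let the fingers close. It gives the time, the measured TCP pose, the force, the opening and the grip force at its end, in the units of the state.
- sense(): the state, without advancing time (a new reading comes with each control period).
- capture(name): name is "side" or "top"; returns a dict with "image" (384x512x3 uint8, red, green, blue), "intrinsics" (3x3 intrinsics, pixels), "R" (3x3) and "t" (3): a world point X has camera coordinates R X + t. Camera axes: x right, y down, z forward; pixel columns grow to the right and rows downward; lengths in mm; the calibration is good to about 2 mm. A picture is of the moment at which its call begins. There is no depth.
- finish_job(): hands the job in; it is judged then, once.
Trained networks look in a picture, given as the dict that the camera call returned (one of the last four; its "shot" number tells which), for a name from the list of things; names that differ only in an ending like _2 or _b are one class to them, and where a whole thing is asked for, a point or a joint stands for the part that bears it (a point fixed in the world has none). Each returns a list of dicts, best first, with "score" (0 to 1); they miss things now and then, are a little off and sometimes report something else, mostly with a low value. They report only what shows in the picture. A call takes as long as a camera call. They do not tell look-alikes from the thing itself.
- trace(picture, name): "region" (384x512 bool, what is visible of it) and "at" ([column, row] in pixels, amid what is visible of it).
The state is a dict: "time_s": time; "joints": joint angles; "qvel": joint speeds; "joint_torque": joint torques, N m; "ee_pos": TCP position; "tcp_rot": TCP orientation; "contact_force": force on the tool from outside, world axes, zero at the start; "moment": the same for the moment, N m; "gripper_width": finger opening in mm; "finger_force": force on a finger pad.
Only numpy, scipy, OpenCV 4.12 (cv2) and the standard library are available. Lean on these libraries where they do the work, as an engineer would, in place of code of your own. Each camera call takes 0.05 s, during which the arm holds its last target. There are 200 camera calls.

## Working session

There is one attempt and no reset: what is moved stays moved. The work goes in short steps, Python scripts to look and compute and a tool call to move; the robot and the scene stay as the last step left them, time stands still between calls to the robot, and variables do not carry over. Pictures are saved under pics/ and viewed, at most 10 in all, crops included, and the job is handed in when it is done.

Besides the shell and the picture viewer there is one more tool, called after "Call:" as a command line: name --argument value ..., lists and objects as JSON in quotes. apply_moves: Moves the arm, as the interface text tells. Its arguments: {"type":"object","properties":{"deltas":{"type":"array"},"grip":{"type":"number"}},"required":["deltas"]}

```bash
ls; mkdir -p pics; python3 - <<'E'
from cell import *
import cv2,numpy as np,pickle
a=capture("top");b=capture("side")
print(sense())
for n,p in(("top",a),("side",b)):
    cv2.imwrite(f"pics/{n}0.png",p["image"][:,:,::-1])
    print(n,p["intrinsics"],p["R"],p["t"])
    for k in("caddy","cap","stand","fan","hook_seat","caddy_bar"):
        try:
            for d in trace(p,k)[:3]:
                r=d["region"];ys,xs=np.where(r);print(k,round(d["score"],2),np.round(d["at"]),xs.min(),xs.max(),ys.min(),ys.max(),r.sum())
        except Exception as e: print(k,e)
pickle.dump((a,b),open("shots.pkl","wb"))
E
```

```text
pics
{'time_s': 0.1, 'joints': array([ 1.18197226e+00,  3.14166439e-01, -4.79608254e-02,  1.21020774e+00,
        3.45880367e-05,  1.57081932e+00]), 'qvel': array([-0.00070235, -0.00246082,  0.00068066, -0.00074808,  0.00042943,
        0.00012854]), 'joint_torque': array([-3.61878519e-04, -5.40765381e+01,  3.40541983e+01,  1.11907051e-02,
       -5.46443300e-05, -3.01402125e-06]), 'ee_pos': array([227.25445494, 554.74100252, 230.52211916]), 'tcp_rot': array([-6.06894604e-01, -3.08207674e+00,  2.36067321e-03]), 'contact_force': array([ 0.26109276, -0.01941546, -0.68828172]), 'moment': array([-0.07119174, -0.01127083,  0.0353947 ]), 'finger_force': 0.0, 'gripper_width': 85.39826656809004}
top [[347.23541502   0.         254.65783172]
 [  0.         347.23541502 189.91338218]
 [  0.           0.           1.        ]] [[-0.00499547 -0.99975293  0.02165915]
 [-0.99611171  0.00306981 -0.08804563]
 [ 0.08795739 -0.02201476 -0.99588094]] [  14.24818602  571.65705126 1146.11027795]
caddy 0.94 [317. 197.] 299 341 186 207 642
caddy 0.72 [330. 142.] 316 342 127 160 533
caddy 0.67 [358. 171.] 3
[... 329 characters left out ...]
673  ]
 [  0.         461.46448947 186.86438549]
 [  0.           0.           1.        ]] [[ 0.76628126 -0.64249268  0.00402328]
 [-0.31873412 -0.38556651 -0.86587933]
 [ 0.55787238  0.66222475 -0.50023674]] [-430.44427462  331.33976736  865.16781397]
caddy 0.98 [373. 261.] 358 384 225 283 858
caddy 0.91 [296. 231.] 274 322 193 257 1702
caddy 0.89 [344. 335.] 324 365 313 353 1000
cap 0.58 [293. 254.] 281 311 245 264 348
stand 0.89 [228. 184.] 191 256 111 223 1871
fan 0.73 [267. 268.] 205 341 214 321 7986
hook_seat 0.87 [228. 183.] 193 256 111 222 1784
caddy_bar 0.88 [345. 334.] 324 365 313 353 1027
caddy_bar 0.8 [294. 228.] 274 322 193 256 1615
caddy_bar 0.7 [371. 264.] 357 384 226 283 893
```

```bash
python3 - <<'E'
import cv2,numpy as np
for n,(x0,x1,y0,y1) in(("top",(130,390,80,275)),("side",(170,430,100,295))):
    i=cv2.imread(f"pics/{n}0.png")[y0:y1,x0:x1]
    cv2.imwrite(f"pics/{n}0c.png",cv2.resize(i,None,fx=3,fy=3,interpolation=cv2.INTER_CUBIC))
E
```

```text
(no output)
```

View pics/top0c.png

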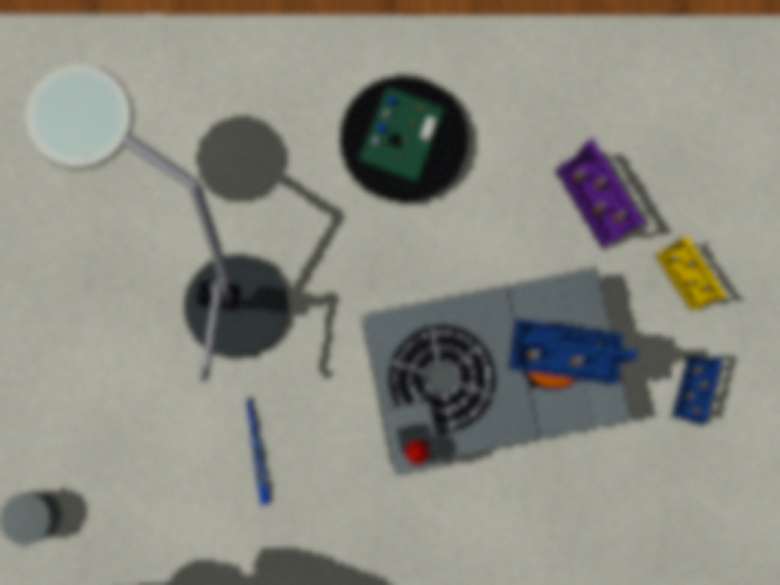

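View pics/side0c.png

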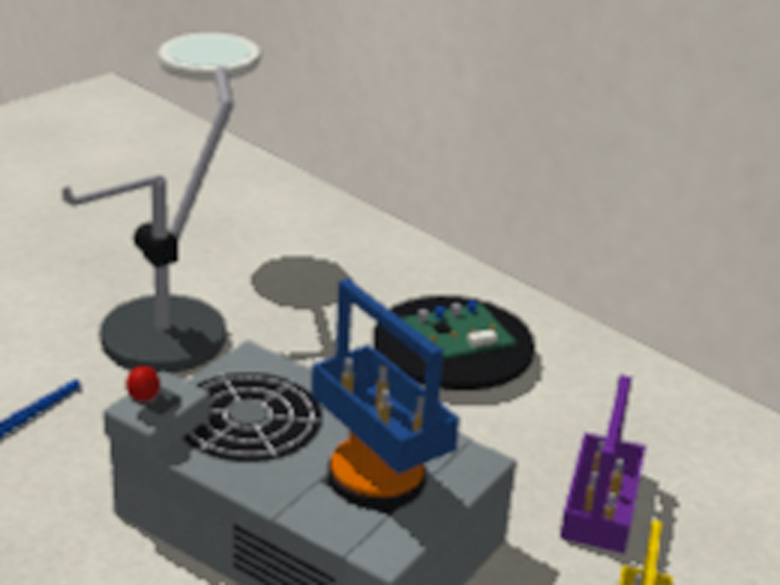

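The top view shows large blue caddy at about (319,197), on the orange cap. The look-alikes are the small blue one at (363,209), purple at (330,145) and yellow at (360,171). The larger blue one fits: it stands on the cap and is neither purple nor yellow. The hook tip is at side (193,164) and top (199,206). Next is one enlarged crop to confirm.

```bash
python3 - <<'E'
import cv2,numpy as np
t=cv2.imread("pics/top0.png");s=cv2.imread("pics/side0.png")
def c(i,x0,y0,w,h,f=6):return cv2.resize(i[y0:y0+h,x0:x0+w],None,fx=f,fy=f,interpolation=cv2.INTER_CUBIC)
A=np.hstack([c(t,290,170,66,50),c(s,268,188,66,50)])
B=np.hstack([c(t,185,165,66,50),c(s,185,150,66,50)])
cv2.imwrite("pics/c1.png",np.vstack([A,B]))
E
```

```text
(no output)
```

View pics/c1.png

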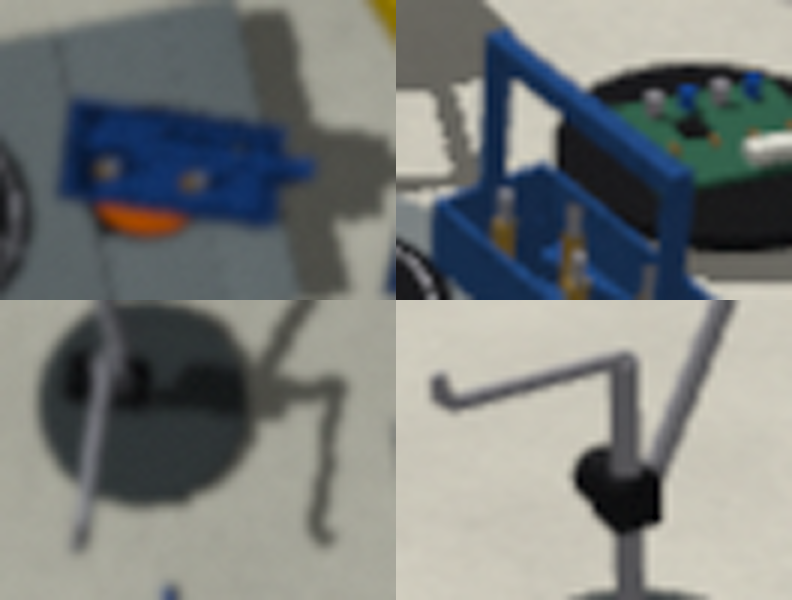

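```bash
cat > h.py <<'E'
import numpy as np,pickle
from scipy.optimize import least_squares
def proj(p,X):
    c=np.atleast_2d(X)@np.array(p["R"]).T+p["t"];u=c@np.array(p["intrinsics"]).T
    return u[:,:2]/u[:,2:]
def fit(pts,x0,sh,zf=False):
    # pts: (cam idx, local xyz, px); x: X,Y,yaw,(z)
    def f(x):
        z=x[3] if len(x)>3 else 0;c,s=np.cos(x[2]),np.sin(x[2]);o=[]
        for k,l,px in pts:
            w=[x[0]+c*l[0]-s*l[1],x[1]+s*l[0]+c*l[1],l[2]+z]
            o+=list(proj(sh[k],w)[0]-px)
        return np.array(o)
    r=least_squares(f,x0,loss="soft_l1");return r.x,f(r.x).reshape(-1,2)
E
python3 - <<'E'
from h import *
sh=pickle.load(open("shots.pkl","rb"))
def P(x,y,f,ox,oy):return np.array([(x+.5)/f-.5+ox,(y+.5)/f-.5+oy])
T=lambda x,y:P(x,y,6,290,170);S=lambda x,y:P(x-396,y,6,268,188)
T2=lambda x,y:P(x,y-300,6,185,165);S2=lambda x,y:P(x-396,y-300,6,185,150)
t3=lambda x,y:P(x,y,3,130,80);s3=lambda x,y:P(x,y,3,170,100)
for p in sh: print("cam",-np.array(p["R"]).T@p["t"])
np.set_printoptions(precision=2,suppress=True)
# caddy; local: origin bar centre; +y = image left (world +y approx)
cad=[(0,(25,53,-58),T(72,100)),(0,(25,-53,-58),T(285,128)),(0,(-25,-53,-58),T(275,223)),(0,(-25,53,-58),T(60,193)),
(0,(0,-53,5),T(315,168)),(1,(0,53,5),S(498,35)),(1,(0,-53,5),S(680,178)),(1,(-25,53,-58),S(437,207)),(1,(25,53,-58),S(545,163))]
for r in fit(cad,[400,-150,0.1,217],sh):print("caddy",r)
st=[(0,(0,0,15),T2(148,402)),(0,(-89,0,187),T2(80,547)),(1,(-89,0,187),S2(438,376)),(1,(-89,0,170),S2(455,405)),(1,(0,0,170),S2(626,358)),(1,(0,0,15),s3(163,327))]
for r in fit(st,[500,250,0],sh):print("stand",r)
fa=[(0,(85,130,80),t3(362,317)),(0,(85,-130,80),t3(598,268)),(0,(-85,130,80),t3(398,473)),(0,(0,60,80),t3(443,378)),
(1,(85,130,80),s3(247,342)),(1,(85,-130,80),s3(516,462)),(1,(0,60,80),s3(250,413)),(1,(0,-60,94),s3(378,467))]
for r in fit(fa,[400,0,0.2],sh):print("fan",r)
E
```

```text
cam [ 468.69659174   37.7211305  1191.4126848 ]
cam [ -47.20255735 -721.73931422  721.42078027]
caddy [ 539.31 -176.11  -50.41  215.17]
caddy [[ 0.35 -0.31]
 [-0.26 -0.09]
 [-0.54  0.57]
 [ 0.26  0.66]
 [-0.54  0.09]
 [ 0.    0.09]
 [ 1.11  0.03]
 [-0.42 -0.49]
 [ 0.29  0.18]]
stand [601.02 168.29  -0.13]
stand [[-0.68  0.14]
 [-0.07 -0.23]
 [ 0.81 -0.19]
 [-1.62  0.89]
 [ 0.07  0.42]
 [ 0.49  0.1 ]]
fan [ 524.81 -118.13    0.2 ]
fan [[ 0.28 -0.23]
 [ 0.06  0.14]
 [-0.94 -0.08]
 [ 0.02  0.93]
 [-0.16 -0.57]
 [ 1.4  -0.2 ]
 [-0.48  1.81]
 [ 0.16 -0.6 ]]
```

```bash
cat >> h.py <<'E'
from scipy.spatial.transform import Rotation as Ro
def delta(x,y,z,az,s):
    "row taking the tool to x,y,z (TCP) pointing down, tool y at azimuth az (deg)"
    a=np.radians(az);Y=np.array([np.cos(a),np.sin(a),0]);Z=np.array([0,0,-1.]);X=np.cross(Y,Z)
    R0=Ro.from_rotvec(s["tcp_rot"]);Rt=Ro.from_matrix(np.c_[X,Y,Z])
    return np.round(np.r_[R0.inv().apply(np.array([x,y,z])-s["ee_pos"])/10,np.degrees((R0.inv()*Rt).as_rotvec())],2)
def az(s):
    y=Ro.from_rotvec(s["tcp_rot"]).as_matrix()[:,1];return np.degrees(np.arctan2(y[1],y[0]))
E
python3 -c "
from cell import *;from h import *
s=sense();print(az(s),delta(535,-206,270,-8.3,s))"
```

```text
67.72247922096636 [-57.32 -58.78  -3.87   0.    -0.    76.02]
```

Call:
apply_moves --deltas '[[[-57.3,-58.8,-3.9,0,0,76],[-57.3,-58.8,-3.9,0,0,76],[-57.3,-58.8,-3.9,0,0,76],[-57.3,-58.8,-3.9,0,0,76],[-57.3,-58.8,-3.9,0,0,76],[-57.3,-58.8,-3.9,0,0,76],[-57.3,-58.8,-3.9,0,0,76],[-57.3,-58.8,-3.9,0,0,76],[-57.3,-58.8,-3.9,0,0,76],[-57.3,-58.8,-3.9,0,0,76]]]' --grip 0.4

```text
time_s: 1.7
ee_pos: [414.9, 90.2, 255.6]
tcp_rot: [2.378, 2.052, 0.002]
contact_force: [1.2, 0.8, -0.9]
gripper_width: 51.0
finger_force: 0.0
```

```bash
python3 -c "
from cell import *;from h import *
s=sense();print(s['ee_pos'],s['joints'],s['gripper_width'],az(s),delta(535,-206,270,-8.3,s))"
```

```text
[414.86279109  90.18574177 255.56587924] [ 2.13983797e-01 -2.88562012e-02 -3.91585187e-01  1.20675798e+00
  9.32679113e-05  1.93178453e+00] 51.002244713745384 -8.422747396977677 [-27.54  16.22  -1.44   0.07  -0.03  -0.12]
```

Call:
apply_moves --deltas '[[[-27.5,16.2,-1.4,0,0,0],[-27.5,16.2,-1.4,0,0,0],[-27.5,16.2,-1.4,0,0,0],[-27.5,16.2,-1.4,0,0,0],[-27.5,16.2,-1.4,0,0,0],[-27.5,16.2,-1.4,0,0,0],[-27.5,16.2,-1.4,0,0,0],[-27.5,16.2,-1.4,0,0,0],[-27.5,16.2,-1.4,0,0,0]]]'

```text
time_s: 2.6
ee_pos: [534.8, -203.3, 268.7]
tcp_rot: [-2.376, -2.054, 0.0]
contact_force: [-0.9, -0.1, -0.8]
gripper_width: 51.3
finger_force: 0.0
```

```bash
python3 -c "
from cell import *;from h import *
s=sense();print(s['ee_pos'],s['joints'],s['gripper_width'],az(s),delta(535,-206,196,-8.3,s))
import cv2
c=lambda p,x0,y0:cv2.resize(p['image'][y0:y0+75,x0:x0+100,::-1],None,fx=4,fy=4,interpolation=cv2.INTER_CUBIC)
a=capture('top');b=capture('side')
cv2.imwrite('pics/g1.png',np.hstack([c(a,280,160),c(b,250,165)]))
"
```

```text
[ 534.78917547 -203.32099115  268.69925887] [-3.63562596e-01  2.49780959e-01 -4.70332096e-02  1.27491532e+00
  4.32942129e-04  1.35255989e+00] 51.33469940750525 -8.326572671665824 [-0.27  0.07  7.27 -0.05 -0.04 -0.03]
```

View pics/g1.png

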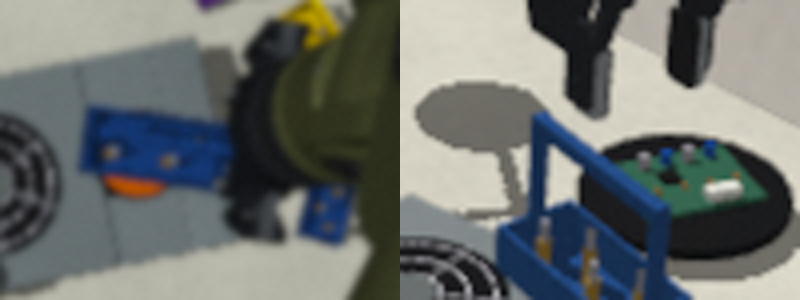

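The fingers straddle the bar about 30 mm from its middle: in the side view they are above the bar at pixels ~(300,185), clear of it. I descend and grip.

Call:
apply_moves --deltas '[[[-0.1,0.1,2,0,0,0],[-0.2,0.1,4,0,0,0],[-0.3,0.1,6,0,0,0],[-0.3,0.1,7.2,0,0,0],[-0.3,0.1,7.2,0,0,0],[-0.3,0.1,7.2,0,0,0]]]'

```text
time_s: 3.3
ee_pos: [535.8, -205.9, 197.7]
tcp_rot: [2.375, 2.056, 0.0]
contact_force: [0.1, 0.0, 0.2]
gripper_width: 51.5
finger_force: 0.0
```

Call:
apply_moves --deltas '[[[0,0,0,0,0,0],[0,0,0,0,0,0],[0,0,0,0,0,0],[0,0,0,0,0,0],[0,0,0,0,0,0],[0,0,0,0,0,0],[0,0,0,0,0,0],[0,0,0,0,0,0]]]' --grip 1

```text
time_s: 4.1
ee_pos: [535.9, -206.8, 197.7]
tcp_rot: [2.375, 2.054, 0.0]
contact_force: [-1.2, 0.1, 5.4]
gripper_width: 6.6
finger_force: 59.8
```

```bash
python3 -c "
from cell import *;from h import *
s=sense();print(s['ee_pos'],az(s),s['contact_force'],s['gripper_width'],s['finger_force'])
import cv2
c=lambda p,x0,y0:cv2.resize(p['image'][y0:y0+75,x0:x0+100,::-1],None,fx=4,fy=4,interpolation=cv2.INTER_CUBIC)
a=capture('top');b=capture('side')
cv2.imwrite('pics/g2.png',np.hstack([c(a,280,160),c(b,250,185)]))
"
```

```text
[ 535.92732783 -206.79294913  197.70274263] -8.288083323117139 [-1.2054063   0.12648383  5.39471203] 6.578945861638724 59.782830476760864
```

View pics/g2.png

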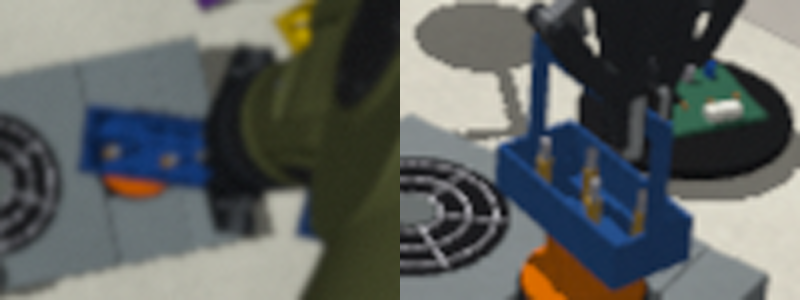

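Call:
apply_moves --deltas '[[[0,0,-1,0,0,0],[0,0,-3,0,0,0],[0,0,-5,0,0,0],[0,0,-7,0,0,0],[0,0,-7,0,0,0]]]'

```text
time_s: 4.7
ee_pos: [537.2, -207.0, 269.9]
tcp_rot: [2.373, 2.053, 0.004]
contact_force: [1.0, 0.2, -0.4]
gripper_width: 6.8
finger_force: 59.0
```

```bash
python3 -c "
from cell import *;from h import *
s=sense();print(s['ee_pos'],az(s),s['contact_force'],s['gripper_width'],s['moment'],delta(463,155.4,267,-7.5,s))
"
```

```text
[ 537.15509231 -206.96596267  269.90755505] -8.275926867021374 [ 1.02651747  0.24230063 -0.3806187 ] 6.847127257341259 [-0.03887614 -0.00595375  0.05014807] [ 34.79 -12.56   0.2    0.25   0.05  -0.78]
```

Carrying over, ramped up and down.

Call:
apply_moves --deltas '[[[1.7,-0.6,0,0,0,0],[5,-1.8,0,0,0,-0.8],[9,-3.2,0,0,0,-0.8],[13,-4.7,0,0,0,-0.8],[17,-6.1,0,0,0,-0.8],[21,-7.6,0,0,0,-0.8],[25,-9,0,0,0,-0.8],[29,-10.5,0,0,0,-0.8],[33,-11.9,0,0,0,-0.8],[34.8,-12.6,0,0,0,-0.8]]]'

```text
time_s: 5.7
ee_pos: [458.7, 159.3, 265.6]
tcp_rot: [-2.356, -2.074, 0.002]
contact_force: [-0.1, -0.5, -1.4]
gripper_width: 6.9
finger_force: 59.0
```

Call:
apply_moves --deltas '[[[0,0,0,0,0,0],[0,0,0,0,0,0],[0,0,0,0,0,0]]]'

```text
time_s: 6.0
ee_pos: [460.7, 155.3, 266.4]
tcp_rot: [-2.362, -2.071, 0.002]
contact_force: [-0.3, 0.8, -1.2]
gripper_width: 6.8
finger_force: 59.0
```

```bash
python3 -c "
from cell import *;from h import *
s=sense();print(s['ee_pos'],az(s),s['contact_force'],s['gripper_width'],s['moment'],delta(463,155.4,187,-7.5,s))
import cv2
c=lambda p,x0,y0:cv2.resize(p['image'][y0:y0+100,x0:x0+100,::-1],None,fx=4,fy=4,interpolation=cv2.INTER_CUBIC)
a=capture('top');b=capture('side');pickle.dump((a,b),open('shots2.pkl','wb'))
cv2.imwrite('pics/g3.png',np.hstack([c(a,160,140),c(b,160,110)]))
"
```

```text
[460.65006459 155.34406442 266.3927953 ] -7.515134604630754 [-0.30452608  0.77280641 -1.18461977] 6.7770711604301095 [0.03165146 0.01850933 0.01397555] [ 0.04  0.24  7.94 -0.05  0.05 -0.02]
```

View pics/g3.png

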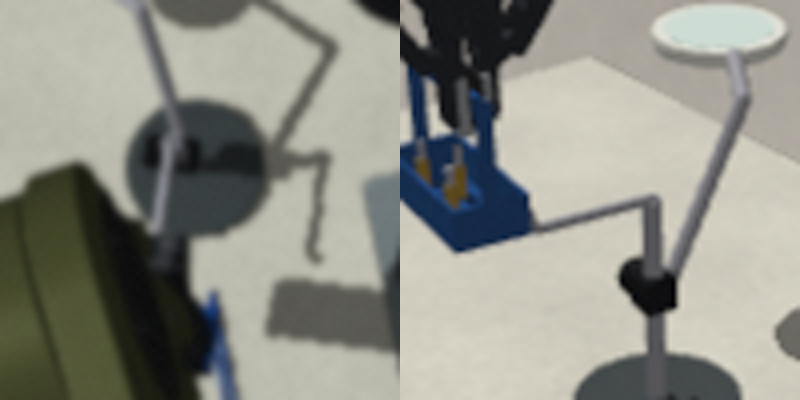

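The side view shows the caddy level in the gripper, left of the hook. Its bottom corners are at crop (460,252) and (530,232), its rim corner at (528,198). I check these against the expected pose.

```bash
python3 -c "
from h import *
np.set_printoptions(precision=1,suppress=True)
sh=pickle.load(open('shots2.pkl','rb'))
y=-7.5*np.pi/180
g=np.array([460.65,155.34,0])+30.9*np.array([-np.sin(y),np.cos(y),0]);print(g)
P=lambda x,y:np.array([(x-400+.5)/4-.5+160,(y+.5)/4-.5+110])
pts=[(1,(-25,-53,-86),P(460,252)),(1,(25,-53,-86),P(530,232)),(1,(25,-53,-58),P(528,198))]
from scipy.optimize import least_squares
def f(x):
    c,s=np.cos(y),np.sin(y)
    return np.concatenate([proj(sh[1],[x[0]+c*l[0]-s*l[1],x[1]+s*l[0]+c*l[1],x[2]+l[2]])[0]-p for _,l,p in pts])
r0=f(np.r_[g[:2],266.4+18.5]);print(r0)
"
```

```text
[464.7 186.    0. ]
[-0.6  1.   0.9  0.8  0.7 -1.1]
```

Call:
apply_moves --deltas '[[[0,0.2,2,0,0,0],[0,0.2,5,0,0,0],[0,0.2,7.5,0,0,0],[0,0.2,8.0,0,0,0],[0,0.2,8.0,0,0,0],[0,0.2,8.0,0,0,0]]]'

```text
time_s: 6.7
ee_pos: [464.0, 155.7, 188.3]
tcp_rot: [2.362, 2.071, 0.002]
contact_force: [0.5, 0.3, -0.6]
gripper_width: 7.0
finger_force: 58.9
```

```bash
python3 -c "
from cell import *;from h import *
s=sense();print(s['ee_pos'],az(s),s['contact_force'],delta(542.5,144.8,185.5,-7.5,s))
"
```

```text
[463.95530384 155.69108201 188.25414227] -7.517440378411533 [ 0.49961215  0.31531698 -0.62006294] [-0.05  7.93  0.29  0.08 -0.04 -0.02]
```

Call:
apply_moves --deltas '[[[0,0.7,0.2,0,0,0],[0,2,0.2,0,0,0],[0,3.5,0.2,0,0,0],[0,5,0.2,0,0,0],[0,6.5,0.2,0,0,0],[0,7.5,0.2,0,0,0],[0,7.9,0.2,0,0,0],[0,7.9,0.2,0,0,0],[0,7.9,0.2,0,0,0]]]'

```text
time_s: 7.6
ee_pos: [541.0, 145.5, 185.0]
tcp_rot: [-2.361, -2.072, 0.001]
contact_force: [-0.0, -0.7, -1.4]
gripper_width: 6.5
finger_force: 59.0
```

```bash
python3 -c "
from cell import *;from h import *
s=sense();print(s['ee_pos'],az(s),s['contact_force'],delta(542.5,144.8,160.5,-7.5,s))
import cv2
c=lambda p,x0,y0:cv2.resize(p['image'][y0:y0+100,x0:x0+100,::-1],None,fx=5,fy=5,interpolation=cv2.INTER_CUBIC)
b=capture('side')
cv2.imwrite('pics/g4.png',c(b,170,120))
"
```

```text
[541.04301165 145.48997874 184.95200247] -7.472453131477738 [-0.04507061 -0.67441669 -1.43145172] [-0.05  0.15  2.45 -0.03  0.01  0.03]
```

View pics/g4.png

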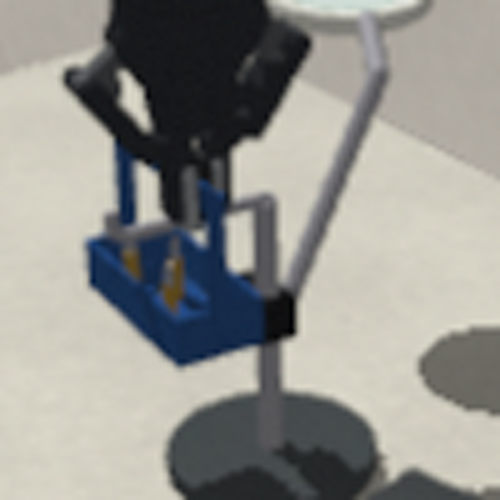

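The rod passes under the bar and over the tray, with its tip at crop (112,228) on the near side. Lowering.

Call:
apply_moves --deltas '[[[0,0.1,0.5,0,0,0],[0,0.1,1.1,0,0,0],[0,0.1,1.7,0,0,0],[0,0.1,2.1,0,0,0],[0,0.1,2.2,0,0,0],[0,0.1,2.2,0,0,0]]]'

```text
time_s: 8.25
ee_pos: [542.2, 145.3, 162.7]
tcp_rot: [-2.361, -2.072, 0.001]
contact_force: [0.5, -0.5, -1.5]
gripper_width: 6.6
finger_force: 59.0
```

Call:
apply_moves --deltas '[[[0,0,0.1,0,0,0],[0,0,0.2,0,0,0],[0,0,0.2,0,0,0]]]'

```text
time_s: 8.55
ee_pos: [542.4, 145.4, 161.0]
tcp_rot: [2.361, 2.072, 0.0]
contact_force: [-0.0, 0.1, -1.6]
gripper_width: 6.8
finger_force: 59.0
```

Call:
apply_moves --deltas '[[[0,0,0.1,0,0,0],[0,0,0.15,0,0,0],[0,0,0.15,0,0,0]]]'

```text
time_s: 8.85
ee_pos: [542.5, 145.4, 159.6]
tcp_rot: [2.361, 2.072, 0.0]
contact_force: [0.1, -0.1, 0.7]
gripper_width: 6.8
finger_force: 59.1
```

Call:
apply_moves --deltas '[[[0,0,0.08,0,0,0],[0,0,0.08,0,0,0]]]'

```text
time_s: 9.05
ee_pos: [542.5, 145.4, 159.2]
tcp_rot: [2.361, 2.072, 0.001]
contact_force: [-1.3, -1.5, 3.6]
gripper_width: 6.9
finger_force: 59.7
```

Call:
apply_moves --deltas '[[[0,0,0,0,0,0],[0,0,0,0,0,0],[0,0,0,0,0,0],[0,0,0,0,0,0],[0,0,0,0,0,0]]]' --grip 0.5

```text
time_s: 9.55
ee_pos: [542.3, 145.4, 158.6]
tcp_rot: [-2.361, -2.072, 0.0]
contact_force: [-0.7, -0.2, -0.0]
gripper_width: 42.6
finger_force: 0.0
```

Call:
apply_moves --deltas '[[[0,0,-1,0,0,0],[0,0,-2.5,0,0,0],[0,0,-5,0,0,0],[0,0,-8,0,0,0],[0,0,-11,0,0,0],[0,0,-14,0,0,0],[0,0,-14,0,0,0]]]'

```text
time_s: 10.25
ee_pos: [544.5, 146.0, 304.1]
tcp_rot: [2.359, 2.07, 0.011]
contact_force: [-0.0, -0.3, 0.0]
gripper_width: 42.9
finger_force: 0.0
```

```bash
python3 -c "
from cell import *;from h import *
s=sense();print(s['ee_pos'],s['joints'],az(s),s['contact_force'],s['gripper_width'],delta(536.7,-176.9,270,-14.5,s))
import cv2
c=lambda p,x0,y0,w,f:cv2.resize(p['image'][y0:y0+100,x0:x0+w,::-1],None,fx=f,fy=f,interpolation=cv2.INTER_CUBIC)
b=capture('side')
cv2.imwrite('pics/g5.png',np.hstack([c(b,170,120,80,5),c(b,255,220,80,5)]))
"
```

```text
[544.52881973 145.95322032 304.11208415] [ 2.61868251e-01  2.19467532e-01 -6.10339432e-03  1.33729033e+00
  2.03516695e-05  1.96314881e+00] -7.4768317785766 [-0.02030161 -0.25558968  0.02257606] 42.860166429939206 [-32.12   3.4    3.34   0.41  -0.2    7.02]
```

View pics/g5.png

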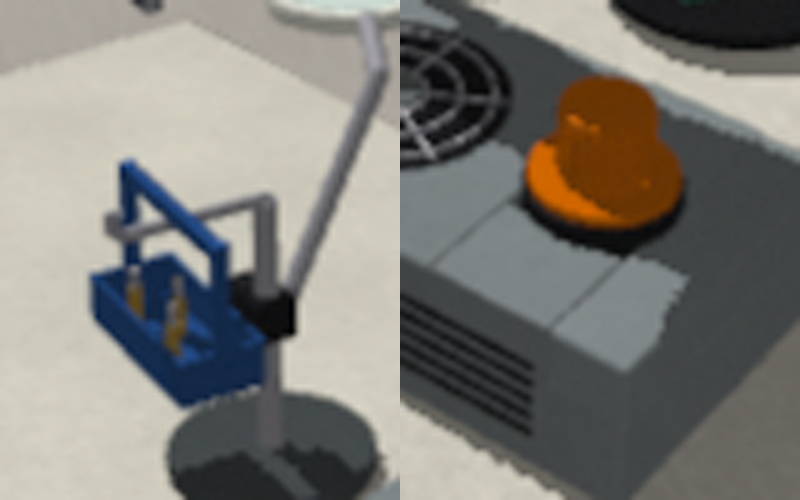

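The caddy hangs square on the hook, its bar across the rod at crop ~(175,205), and the cap is free. I locate the cap precisely.

```bash
python3 -c "
from cell import *;from h import *
import cv2
sh=(capture('top'),capture('side'))
th=np.linspace(0,2*np.pi,90)
M=[]
for p,(x0,x1,y0,y1) in zip(sh,((285,355,175,235),(255,335,220,290))):
    h=cv2.cvtColor(p['image'],cv2.COLOR_RGB2HSV);m=cv2.inRange(h,(5,150,60),(18,255,255));k=np.zeros_like(m);k[y0:y1,x0:x1]=m[y0:y1,x0:x1]
    M.append(k);ys,xs=np.where(k);print(len(xs),xs.min(),xs.max(),ys.min(),ys.max())
def box(m):
    ys,xs=np.where(m);return np.array([xs.min()-.5,xs.max()+.5,ys.min()-.5,ys.max()+.5])
def f(x):
    o=[]
    P=np.vstack([np.c_[x[0]+r*np.cos(th),x[1]+r*np.sin(th),0*th+z] for r,z in((34,90),(34,95),(21,131))])
    for p,m in zip(sh,M):
        h=cv2.convexHull(proj(p,P).astype(np.float32))[:,0]
        o+=[h[:,0].min(),h[:,0].max(),h[:,1].min(),h[:,1].max()]-box(m)
        o=list(o)
    return np.array(o,float)
r=least_squares(f,[536,-177],diff_step=1e-3);print(r.x,r.fun)
s=sense();print(delta(*r.x,230,-5,s))
"
```

```text
363 304 324 188 208
695 280 311 235 265Traceback (most recent call last):
  File "<string>", line 20, in <module>
    r=least_squares(f,[536,-177],diff_step=1e-3);print(r.x,r.fun)
    return func(*args, **kwargs)
    vector_fun = VectorFunction(
        fun_wrapped,
    ...<6 lines>...
        workers=workers
    )
    self._update_fun()
    ~~~~~~~~~~~~~~~~^^
    self.f = self.fun_wrapped(xp_copy(self.x))
             ~~~~~~~~~~~~~~~~^^^^^^^^^^^^^^^^^
    return np.atleast_1d(self.fun(x))
                         ~~~~~~~~^^^
    return self.f(x, *self.args, **self.kwargs)
           ~~~~~~^^^^^^^^^^^^^^^^^^^^^^^^^^^^^^
  File "<string>", line 17, in f
    o+=[h[:,0].min(),h[:,0].max(),h[:,1].min(),h[:,1].max()]-box(m)
ValueError: operands could not be broadcast together with shapes (0,) (4,)
```

```bash
python3 -c "
from cell import *;from h import *
sh=(capture('top'),capture('side'))
th=np.linspace(0,2*np.pi,90)
B=[np.array([303.5,324.5,187.5,208.5]),np.array([279.5,311.5,234.5,265.5])]
def f(x):
    P=np.vstack([np.c_[x[0]+r*np.cos(th),x[1]+r*np.sin(th),0*th+z] for r,z in((34,90),(34,95),(21,131))])
    o=[]
    for p,b in zip(sh,B):
        h=proj(p,P);o+=list(np.array([h[:,0].min(),h[:,0].max(),h[:,1].min(),h[:,1].max()])-b)
    return np.array(o)
r=least_squares(f,[536,-177]);print(r.x,r.fun)
s=sense();print(delta(*r.x,230,-5,s))
"
```

```text
[ 538.43982372 -174.76919351] [-0.45960744  0.11961723  0.0713225   0.49359602  0.47714087 -0.03264747
 -0.1404083  -0.00911323]
[-31.76   3.85   6.78  -0.11   0.04  -2.48]
```

Call:
apply_moves --deltas '[[[-2,0.2,0.4,0,0,0],[-6,0.7,1.3,0,0,-1],[-10,1.2,2.1,0,0,-2.5],[-15,1.8,3.2,0,0,-2.5],[-20,2.4,4.3,0,0,-2.5],[-24,2.9,5.1,0,0,-2.5],[-28,3.4,6,0,0,-2.5],[-31,3.8,6.6,0,0,-2.5],[-31.7,3.8,6.8,0,0,-2.5],[-31.7,3.8,6.8,0,0,-2.5]]]' --grip 0

```text
time_s: 11.5
ee_pos: [537.7, -174.5, 229.3]
tcp_rot: [-2.316, -2.119, 0.002]
contact_force: [-0.3, 0.5, -0.1]
gripper_width: 85.3
finger_force: 0.0
```

Call:
apply_moves --deltas '[[[0,0,0,0,0,0],[0,0,0,0,0,0]]]'

```text
time_s: 11.7
ee_pos: [539.0, -172.6, 230.9]
tcp_rot: [-2.314, -2.125, -0.0]
contact_force: [-0.9, -0.4, 1.1]
gripper_width: 85.6
finger_force: 0.0
```

```bash
python3 -c "
from cell import *;from h import *
s=sense();print(s['ee_pos'],s['joints'],s['gripper_width'],az(s),delta(538.3,-175,96,-5,s))
"
```

```text
[ 538.96078258 -172.58700092  230.8822457 ] [-3.10121973e-01  2.49443042e-01 -1.33280897e-01  1.18811109e+00
  3.72540594e-04  1.34591337e+00] 85.55428439084056 -4.883836874544153 [-0.25 -0.05 13.49  0.   -0.02  0.12]
```

Call:
apply_moves --deltas '[[[-0.1,0,3,0,0,0],[-0.2,0,6,0,0,0],[-0.2,0,9,0,0,0],[-0.2,0,11.5,0,0,0],[-0.2,0,13,0,0,0],[-0.2,0,13.4,0,0,0],[-0.2,0,13.4,0,0,0]]]'

```text
time_s: 12.4
ee_pos: [538.6, -174.9, 96.7]
tcp_rot: [-2.314, -2.124, 0.0]
contact_force: [-0.4, -0.9, 0.4]
gripper_width: 85.1
finger_force: 0.0
```

Call:
apply_moves --deltas '[[[0,0,0,0,0,0],[0,0,0,0,0,0],[0,0,0,0,0,0],[0,0,0,0,0,0],[0,0,0,0,0,0],[0,0,0,0,0,0],[0,0,0,0,0,0]]]' --grip 1

```text
time_s: 13.1
ee_pos: [539.5, -176.1, 98.0]
tcp_rot: [2.315, 2.122, 0.002]
contact_force: [-0.8, 0.6, 6.0]
gripper_width: 40.7
finger_force: 60.7
```

```bash
python3 -c "
from cell import *;from h import *
s=sense();print(s['ee_pos'],s['joints'][5],s['gripper_width'],s['contact_force'],s['moment'],az(s))
"
```

```text
[ 539.52922999 -176.1186216    97.96377076] 1.3420594935868655 40.734357140253934 [-0.78250132  0.6324653   6.04546391] [0.11267342 0.2326798  0.00372423] -4.980648337561946
```

Call:
apply_moves --deltas '[[[0,0,0,0,0,-3],[0,0,0,0,0,-6],[0,0,0,0,0,-10],[0,0,0,0,0,-14],[0,0,0,0,0,-18],[0,0,0,0,0,-20],[0,0,0,0,0,-20]]]'

```text
time_s: 13.8
ee_pos: [540.3, -177.6, 98.0]
tcp_rot: [1.913, 2.486, -0.0]
contact_force: [3.3, -5.4, 5.3]
gripper_width: 41.1
finger_force: 61.0
```

```bash
python3 -c "
from cell import *;from h import *
s=sense();print(s['ee_pos'],s['contact_force'],s['moment'],az(s))
"
```

```text
[ 540.32903137 -177.61922809   98.0483617 ] [ 3.28998087 -5.35268074  5.34924955] [-0.96343955 -0.45886425 -1.24223127] 14.841524371220057
```

CCW meets about 1.2 N m, which looks like a stall with slip. Trying the other way for comparison.

Call:
apply_moves --deltas '[[[0,0,0,0,0,4],[0,0,0,0,0,9],[0,0,0,0,0,14],[0,0,0,0,0,19],[0,0,0,0,0,24],[0,0,0,0,0,29],[0,0,0,0,0,34],[0,0,0,0,0,38],[0,0,0,0,0,40],[0,0,0,0,0,40]]]'

```text
time_s: 14.8
ee_pos: [539.5, -175.7, 97.9]
tcp_rot: [2.649, 1.687, 0.003]
contact_force: [0.2, 0.2, 7.5]
gripper_width: 40.6
finger_force: 61.4
```

```bash
python3 -c "
from cell import *;from h import *
s=sense();print(s['ee_pos'],s['contact_force'],s['moment'],az(s))
"
```

```text
[ 539.51709518 -175.72537267   97.92366218] [0.16532618 0.19740977 7.50706253] [-0.07543146  0.00038075 -0.10676719] -25.011956138277263
```

Clockwise turns freely, so this is a left-hand thread. Continuing to the stop.

Call:
apply_moves --deltas '[[[0,0,0,0,0,4],[0,0,0,0,0,8],[0,0,0,0,0,12],[0,0,0,0,0,16],[0,0,0,0,0,20],[0,0,0,0,0,20]]]'

```text
time_s: 15.4
ee_pos: [539.6, -175.8, 97.9]
tcp_rot: [2.902, 1.201, 0.003]
contact_force: [0.1, -0.1, 8.2]
gripper_width: 40.7
finger_force: 61.4
```

```bash
python3 -c "
from cell import *;from h import *
s=sense();print(s['ee_pos'],s['joints'][5],s['contact_force'],s['moment'],az(s))
"
```

```text
[ 539.63320102 -175.78014674   97.89561837] 2.0417751452492094 [ 0.11690366 -0.05460467  8.17981745] [-0.11859193 -0.07108983 -0.09140318] -45.0501136769719
```

Call:
apply_moves --deltas '[[[0,0,0,0,0,4],[0,0,0,0,0,8],[0,0,0,0,0,12],[0,0,0,0,0,12]]]'

```text
time_s: 15.8
ee_pos: [537.3, -176.6, 98.0]
tcp_rot: [3.011, 0.89, -0.004]
contact_force: [-6.7, -2.5, 14.5]
gripper_width: 40.6
finger_force: 62.0
```

```bash
python3 -c "
from cell import *;from h import *
s=sense();print(s['ee_pos'],s['joints'][5],s['contact_force'],s['moment'],az(s))
"
```

```text
[ 537.33534484 -176.60513781   97.96094558] 2.2507382098417534 [-6.66564004 -2.53803862 14.48951115] [-0.56955991  1.39666824 -0.00881918] -57.06321311975102
```

Call:
apply_moves --deltas '[[[0,0,0,0,0,3],[0,0,0,0,0,6],[0,0,0,0,0,6]]]'

```text
time_s: 16.1
ee_pos: [538.1, -175.9, 98.0]
tcp_rot: [3.055, 0.733, -0.001]
contact_force: [-5.5, -0.2, 12.0]
gripper_width: 40.6
finger_force: 61.9
```

```bash
python3 -c "
from cell import *;from h import *
s=sense();print(s['ee_pos'],s['joints'][5],s['contact_force'],s['moment'],az(s))
"
```

```text
[ 538.06364625 -175.86069386   97.95752444] 2.3547071765340237 [-5.48859695 -0.24458012 12.03198272] [-0.02373394  0.7906494   0.22727601] -63.00148329770672
```

Call:
apply_moves --deltas '[[[0,0,0,0,0,4],[0,0,0,0,0,8],[0,0,0,0,0,8]]]'

```text
time_s: 16.4
ee_pos: [539.3, -175.1, 97.8]
tcp_rot: [-3.097, -0.522, -0.003]
contact_force: [-1.1, 1.6, 8.7]
gripper_width: 40.5
finger_force: 61.7
```

```bash
python3 -c "
from cell import *;from h import *
s=sense();print(s['ee_pos'],s['joints'][5],s['contact_force'],s['moment'],az(s))
"
```

```text
[ 539.34808535 -175.11173008   97.8356642 ] 2.493023642756715 [-1.10791249  1.60276695  8.71952355] [ 0.27542885 -0.02491979  1.01238898] -70.8811646351959
```

Now 1.0 N m, so it has reached the stop. I ease back 5° and start the lift.

Call:
apply_moves --deltas '[[[0,0,0,0,0,-3],[0,0,0,0,0,-5.5],[0,0,0,0,0,-5.5],[0,0,-0.3,0,0,-5.5],[0,0,-0.7,0,0,-5.5],[0,0,-1.0,0,0,-5.5]]]'

```text
time_s: 17.0
ee_pos: [538.3, -175.5, 106.6]
tcp_rot: [-3.069, -0.667, 0.001]
contact_force: [0.7, 0.1, -1.7]
gripper_width: 41.0
finger_force: 60.7
```

```bash
python3 -c "
from cell import *;from h import *
s=sense();print(s['ee_pos'],s['joints'][5],s['contact_force'],s['moment'],az(s))
"
```

```text
[ 538.27824324 -175.48618649  106.62948427] 2.39800648448048 [ 0.69997939  0.14351672 -1.6749315 ] [ 0.11420456 -0.12212927 -0.04694377] -65.46886338687023
```

Call:
apply_moves --deltas '[[[0,0,-1,0,0,0],[0,0,-2.5,0,0,0],[0,0,-4,0,0,0],[0,0,-5.5,0,0,0],[0,0,-7,0,0,0],[0,0,-8.2,0,0,0],[0,0,-8.6,0,0,0],[0,0,-8.6,0,0,0],[0,0,-8.6,0,0,0],[0,0,-8.6,0,0,0]]]'

```text
time_s: 18.0
ee_pos: [538.1, -175.7, 191.9]
tcp_rot: [-3.069, -0.667, 0.002]
contact_force: [-0.4, -0.2, -0.9]
gripper_width: 40.8
finger_force: 60.8
```

```bash
python3 -c "
from cell import *;from h import *
s=sense();print(s['ee_pos'],s['gripper_width'],s['contact_force'],s['moment'],s['qvel'])
import cv2
b=capture('side')['image'][90:330,150:410,::-1]
cv2.imwrite('pics/end.png',cv2.resize(b,None,fx=2.5,fy=2.5,interpolation=cv2.INTER_CUBIC))
"
```

```text
[ 538.07368906 -175.73788418  191.86290855] 40.77552115658206 [-0.39273878 -0.19373996 -0.93546726] [ 0.04020311 -0.00329687 -0.02080185] [-0.00152555  0.00038343 -0.00026472  0.0022671   0.00102361  0.00082585]
```

View pics/end.png

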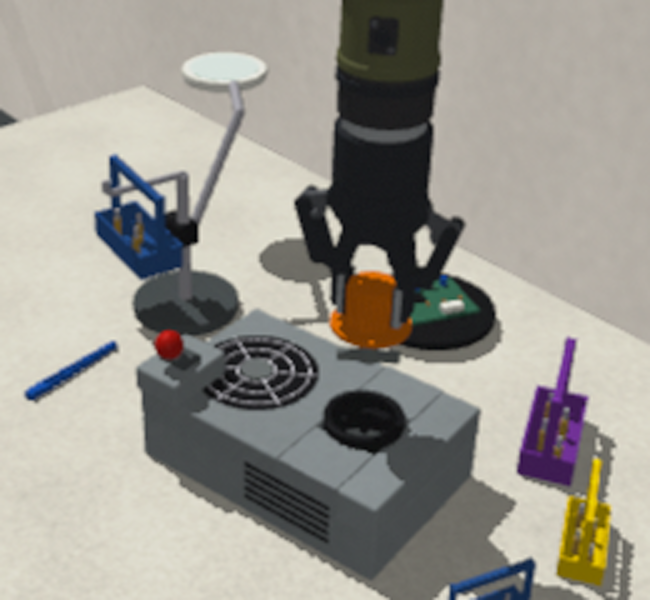

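The cap is upright in the gripper at (372,310), above the open neck at (365,418). The caddy still hangs at (140,220), and the other things look undisturbed. Handing in.

```bash
python3 -c "
from cell import *
print(finish_job())"
```

```text
the job is handed in; nothing more can be done
None
```

The job is handed in at about 18 s: the blue caddy hangs on the hook, and the filter cap, which unscrewed clockwise (left-hand thread), is held upright about 94 mm above its neck.

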